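# Slide a glass negative carrier out over the end of its shelf

## Task

Push the black glass-windowed negative carrier back against the rear lip of the small raised shelf so that it lies square along the lip; then push it along the lip to the open left end until its free edge sticks out about 4 cm past the end, ready to be taken by the edge, and leave it lying flat there. Only push it with the fingertips: do not lift it, do not touch its glass window, and leave the film canister, the loupe and the lens where they stand.

Things in the scene. Friction and masses are not known exactly. Their poses are not given: they have to be found in the camera images.
- ledge: Light grey shelf fixed on wire legs: board 170 mm deep (its x), 560 mm long (its y), top 90 mm above the worktop. Origin: on the worktop under the board's centre. x points away from the robot to the rear lip, y to the open left end; turned by up to 12 degrees. A 3 mm aluminium lip stands 15 mm above the board all along the rear (+x) edge and the right (-y) end; front and left end are open.
- ledge_end (a point): Middle of the open left (+y) end of the shelf board, at the level of its top face; axes as the shelf's.
- ledge_lip (a point): Point on the shelf's top face at the foot of the rear lip's inner face (the face the carrier is pushed against), halfway along the shelf: 82 mm in +x from the shelf's centre line; axes as the shelf's.
- carrier: Loose flat black metal plate 100 mm wide (x), 150 mm long (y), 6 mm thick, 0.25 kg. Origin: underside centre. y points from the hinge (9 mm thick steel barrel along the short edge at -75 mm, towards the shelf's closed right end; stays shut) to the free edge at +75 mm, towards the open end. Slides under 1 to 5 N. Lies turned up to 16 degrees to the shelf, mid rear edge 24 to 46 mm off the lip.
- carrier_edge (a point): Middle of the carrier's free short edge (+75 mm in its y), half-way up its thickness.
- carrier_back (a point): Middle of the carrier's rear long edge (+50 mm in its x), which is to lie against the rear lip, half-way up its thickness. To square a turned carrier, push its front long edge with two spread tips, or first at the end that stands farther from the lip; pushed in the middle alone it may jam askew, one corner on the lip. Pushed with 10 N it seats flush.
- glass: Greenish glass window, 62 by 62 mm, fixed in the middle of the carrier, its face 1 mm below the carrier's upper face. Origin: its centre, 3 mm above the carrier's underside. Not to be touched.
- canister: Black film canister with grey lid, 33 mm diameter, 51 mm high, standing loose on the shelf near its closed right end. Origin: underside centre.
- loupe: Magnifier loupe, clear foot and black barrel, 42 mm diameter, 46 mm high, standing loose on the shelf near its closed right end. Origin: underside centre.
- lens: Black camera lens standing upright, loose, on the worktop in front of the shelf's right part, 70 mm diameter, 70 mm high. Origin: underside centre.
Not all that is in view belongs to the job. There is more than one size of the carrier; the one meant has the size given above.

How it is judged:
By the outcome, as a careful person would: the job done as asked, in the order asked, and still so for the second after the job is handed in, with the robot touching nothing.
It also fails if it takes over 48 s, if anything falls off the work surface, if the arm or the gripper's body presses on something with over 40 N, if the wrist force passes 120 N, or if a joint passes its speed limit or range.

## Robot

A 6-joint arm with a two-finger parallel gripper is mounted at the origin on the work surface. World frame = base frame: x ahead of the robot, y to its left, z up, the work surface at z = 0. Lengths are in m, angles in rad, forces in N, time in s.
With the tool pointing down it reaches from about 0.325 to 0.775 m from the base axis. Payload 5.5 kg.
Tool frame: the origin (TCP) lies at the very end of the fingers, on their centre line; the grasp point (between the pads) lies 19 mm behind it; z points along the fingers, y is the line along which they close (so a half turn about z gives the same grasp; the last joint's range is limited). The gripper opens to 85 mm and grips with 20 to 120 N. Pads are 22 mm wide; open, the fingers measure 114 mm over their backs; the gripper's body (76 mm by 85 mm) begins 54 mm behind the grasp point. The pads swing forward as they close: fully open they stand 13 mm farther back than shut.
Start: joints at [-1.167, 0.091, 1.231, -0, 1.82, -0.057], TCP at [0.267, -0.537, 0.231] pointing down, gripper open.
Joint ranges: [-2.87, 2.87], [-0.86, 2.18], [0.17, 2.46], [-1.51, 4.65], [0.06, 2.69], [-2.65, 2.65]. Speed limits (rad/s): [2.57, 2.57, 3.01, 3.14, 3.14, 3.14].

## Interface

Orientations are given as [roll, pitch, yaw] about the fixed x, y, z axes, in that order (R = Rz(yaw) Ry(pitch) Rx(roll)).
In Python, from workcell import r, effector, cams gives the robot as it stands. Calls block until the motion is done:
- r.move_pose(position, orientation): joint-space move of the TCP to a pose.
- r.move_l(position, vel=0.15, rot=None): straight line of the TCP; rot=None keeps the orientation; vel is the mean speed in m/s.
- r.movej(angles): joint-space move.
- effector.open_gripper() and effector.grasp(squeeze=None): open the fingers fully, or close them until they stop; squeeze is the grip in N (None keeps the last).
- r.dwell(seconds).
- r.ik(position, orientation): joint angles nearest the present ones, or None.
- r.observe(): the state.
- cams.grab_frame(name): name is "scene" or "top" or "wrist"; returns (picture, depth): 384x512x3 uint8, red, green, blue; 384x512 float32, m along the optical axis (not along the pixel's ray), 0 where there is no reading.
- cams.camera_model(name): a dict with "vfov" (degrees; the focal length in pixels is half the picture's height over the tangent of half this angle, whatever the lens; pixels are square), "cx", "cy" (the principal point, pixels), "k1" (the pictures are not rectified: a ray, as slopes to the right and down, at radius r is drawn at 1 + k1 r^2 times it, then the intrinsics apply), "rvec" (rotation vector, rad) and "tvec" (3), from world to camera coordinates, as OpenCV has them. Camera axes: x right, y down, z forward; pixel columns grow to the right and rows downward; lengths in m; the calibration is good to about 2 mm. A picture is of the moment at which its call begins: read the wrist's pose just before it. camera_model takes no time and is no camera call; for the wrist camera it gives the pose at the moment of the call.
A pose or a line that the arm cannot do raises r.PlanningError and nothing moves.
- r.sign_off(): hands the job in; it is judged then, once.
The state is a dict: "clock": time; "joint_positions": joint angles; "qd": joint speeds; "effort": joint torques, N m; "tool_pos": TCP position; "tool_rot": TCP orientation; "contact_force": force on the tool from outside, world axes, zero at the start; "moment": the same for the moment, N m; "gripper_width": opening from 0.0 (shut) to 1.0 (fully open); "finger_force": force on a finger pad.
Only numpy, scipy, OpenCV 4.12 (cv2) and the standard library are available. Lean on these libraries where they do the work, as an engineer would, in place of code of your own. Each camera call takes 0.05 s, during which the arm holds its last target. There are 200 camera calls.

## Working session

There is one attempt and no reset: what is moved stays moved. The work goes in short steps, each a Python script; the robot and the scene stay as the last script left them, time stands still between calls to the robot, and variables do not carry over. Pictures are saved under pics/ and viewed, at most 10 in all, crops included, and the job is handed in when it is done.

```bash
mkdir -p pics; ls; cat > h.py <<'E'
import numpy as np, cv2
from workcell import r, effector, cams
def K(m,h=384):
    f=h/2/np.tan(np.radians(m['vfov'])/2); return f
def ray(m,u,v):
    f=K(m); d=np.array([(u-m['cx'])/f,(v-m['cy'])/f]); s=d.copy()
    for _ in range(20): s=d/(1+m['k1']*(s@s))
    R=cv2.Rodrigues(np.array(m['rvec'],float))[0]; t=np.array(m['tvec'],float).ravel()
    return -R.T@t, R.T@np.array([s[0],s[1],1.])
def onz(m,u,v,z):
    o,d=ray(m,u,v); return o+d*(z-o[2])/d[2]
def proj(m,P):
    R=cv2.Rodrigues(np.array(m['rvec'],float))[0]; c=R@np.array(P,float)+np.array(m['tvec'],float).ravel()
    s=c[:2]/c[2]; s=s*(1+m['k1']*(s@s)); return s*K(m)+[m['cx'],m['cy']]
def save(n,im): cv2.imwrite(f'pics/{n}.png',cv2.cvtColor(im,cv2.COLOR_RGB2BGR))
E
python3 - <<'E'
from h import *
a,d=cams.grab_frame('top'); np.savez('top.npz',a=a,d=d)
b,e=cams.grab_frame('scene'); np.savez('scene.npz',a=b,d=e)
save('top',a); save('scene',b)
for n in('top','scene'):print(cams.camera_model(n))
print(r.observe())
E
```

```text
pics
{'vfov': 51.57936785476511, 'cx': 265.11302825030054, 'cy': 189.61741051827588, 'k1': 0.03133370484937531, 'rvec': array([ 2.13432408, -2.19908516,  0.11206971]), 'tvec': array([0.04647813, 0.50235297, 1.12287629])}
{'vfov': 53.484486117142616, 'cx': 250.26345703108532, 'cy': 192.7582077435934, 'k1': -0.11497918630546931, 'rvec': array([ 2.28860203,  0.70783039, -0.25547834]), 'tvec': array([-0.45637282, -0.12369356,  1.33470331])}
{'clock': 0.1, 'joint_positions': array([-1.16672410e+00,  9.17898667e-02,  1.23184330e+00,  4.45712305e-06,
        1.81981407e+00, -5.66837273e-02]), 'qd': array([ 5.13903537e-04, -2.28330924e-03, -2.56995731e-03,  4.34576782e-04,
        5.83949250e-05,  7.70873214e-05]), 'effort': array([ 4.45428610e-03, -4.60217249e+01, -4.19218326e+01,  1.84536138e-04,
        1.06531676e-02, -2.38477952e-05]), 'tool_pos': array([ 0.26667345, -0.53716798,  0.23021623]), 'tool_rot': array([-3.13974129e+00, -1.09383384e-04,  4.60756943e-01]), 'contact_force': array([ 0.96933744, -0.94825749,  0.3793698 ]), 'moment': array([ 0.0051332 , -0.01046514, -0.04112074]), 'finger_force': 0.0, 'gripper_width': 1.0012834971835853}
```

View pics/top.png

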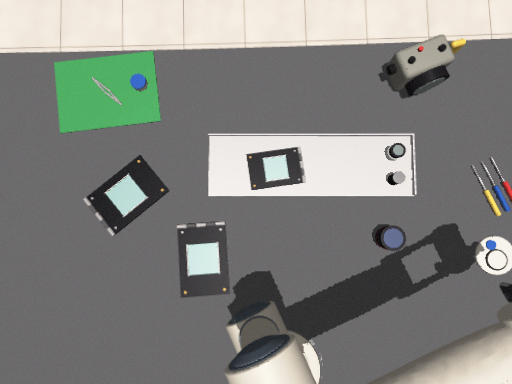

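View pics/scene.png

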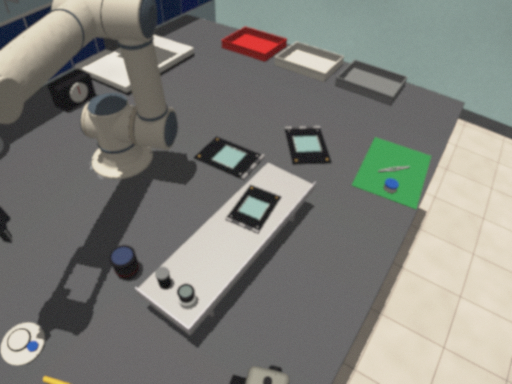

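The top view shows three candidate carriers at (276,169), on the shelf, and at (126,195) and (203,259), on the worktop. The shelf one, hinge at right (302,165), fits the description. The canister and loupe are at about (397,178) and (397,150), the lens at (392,238). I'll measure the sizes and confirm with a crop.

```bash
cat > meas.py <<'E'
from h import *
def big(mask):
    c,_=cv2.findContours(mask.astype(np.uint8),cv2.RETR_EXTERNAL,cv2.CHAIN_APPROX_NONE); return max(c,key=cv2.contourArea)
def rectz(m,c,z):
    p=np.array([onz(m,u,v,z)[:2] for u,v in c.reshape(-1,2)],np.float32); return cv2.minAreaRect(p),p
def measure(a,m,bx=(200,120,425,205),verbose=True):
    g=a.astype(int).min(2); x0,y0,x1,y1=bx
    w=np.zeros(g.shape,bool); w[y0:y1,x0:x1]=g[y0:y1,x0:x1]>120
    return g,w
E
python3 - <<'E'
from meas import *
f=np.load('top.npz');a,d=f['a'],f['d'];m=cams.camera_model('top')
g=a.astype(int).max(2)
def box(x0,y0,x1,y1):
    w=np.zeros(g.shape,bool);w[y0:y1,x0:x1]=1;return w
sh=big((g>110)&box(200,120,425,205)); print('shelf',cv2.boundingRect(sh),rectz(m,sh,.09)[0])
for n,b,z in(('sh',(240,140,310,195),.096),('L',(78,148,175,240),.006),('N',(170,215,235,302),.006)):
    c=big((g<70)&box(*b)) if n=='sh' else None
    if c is not None:
        print(n,rectz(m,c,z)[0])
    for (u,v) in []:pass
for n,pts,z in(('L',[(84,199),(140,156),(168,189),(115,234)],.006),('N',[(177,223),(225,223),(229,294),(180,297)],.006)):
    P=[onz(m,u,v,z) for u,v in pts];print(n,[round(np.linalg.norm(P[i]-P[i-1]),3) for i in range(4)])
M=cv2.resize(a[120:210,195:425],None,fx=3.4,fy=3.4,interpolation=cv2.INTER_CUBIC);save('crop',M)
print('o',ray(m,0,0)[0])
for y,x in((160,225),(186,270),(186,350),(320,60)): print(d[y,x], proj(m,[0,0,0]))
for n,(u,v),z in(('can',(398,178),.14),('loupe',(397,150),.13),('lens',(393,238),.07)): print(n,onz(m,u,v,z))
E
```

```text
shelf (205, 123, 218, 79) ((0.5715345740318298, -0.10076740384101868), (0.5952175259590149, 0.21259713172912598), 86.95390319824219)
sh ((0.5535599589347839, 0.004423074424266815), (0.0975915938615799, 0.14005282521247864), 6.501661777496338)
L [np.float64(0.139), np.float64(0.203), np.float64(0.13), np.float64(0.199)]
N [np.float64(0.211), np.float64(0.14), np.float64(0.203), np.float64(0.14)]
o [0.38336591 0.03164933 1.16935828]
1.0942872 [281.66433314 368.51008956]
1.0809587 [281.66433314 368.51008956]
1.083131 [281.66433314 368.51008956]
1.1411967 [281.66433314 368.51008956]
can [ 0.5115629  -0.31493525  0.14      ]
loupe [ 0.58747816 -0.32039918  0.13      ]
lens [ 0.35546829 -0.31411477  0.07      ]
```

View pics/crop.png

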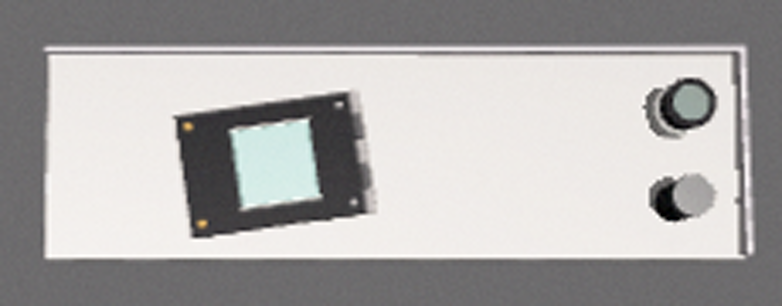

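The crop shows the shelf carrier, black with a window and a steel hinge on the right (crop (365,150)). Its size is about 98 x 150 mm, against about 135 x 205 mm for both worktop carriers, so it is the one meant. Its free left end stands farther from the lip, whose foot is at about crop row 53. Next I'll fit the precise poses.

```bash
cat > pose.py <<'E'
from h import *
def edge(p,lvl,rise,lo):  # first subpixel crossing
    for i in range(len(p)-1):
        if (p[i]<lvl<=p[i+1]) if rise else (p[i]>=lvl>p[i+1]): return lo+i+(lvl-p[i])/(p[i+1]-p[i])
def fit(pts):
    pts=np.array(pts,np.float32); l=cv2.fitLine(pts,cv2.DIST_HUBER,0,.01,.01).ravel(); return l
def shelf(a,m):
    g=a.astype(float).mean(2)
    fr=[onz(m,u,edge(g[185:205,u],140,False,185),.09)[:2] for u in range(215,400)]
    lf=[onz(m,edge(g[v,200:225],140,True,200),v,.09)[:2] for v in range(142,192)]
    return fit(fr),fit(lf),g
E
python3 - <<'E'
from pose import *
f=np.load('top.npz');a=f['a'];m=cams.camera_model('top')
F,L,g=shelf(a,m); print(F,L, np.degrees(np.arctan2(F[0],F[1])),np.degrees(np.arctan2(L[1],L[0])))
for u in(220,235,320,350,380): print(u,g[128:142,u].astype(int),g[190:200,u].astype(int))
print(g[165,203:214].astype(int),g[160,405:420].astype(int))
E
```

```text
[ 0.03008456  0.99954736  0.47726542 -0.05195795] [ 0.99916184 -0.04093395  0.5655722   0.18711177] 1.723978 -2.3459983
220 [106 109 110 110 110 152 234 124 228 231 233 233 234 234] [240 240 240 240 241 240 115 105 108 111]
235 [110 109 109 107 109 151 234 120 229 232 232 233 233 234] [240 239 240 240 240 241 133 107 106 104]
320 [106 110 107 105 105 154 236 116 201 231 232 232 232 233] [237 238 238 238 237 240 126 106 112 108]
350 [106 108 109 110 109 155 238  98 205 231 232 232 231 233] [236 236 237 237 238 240 130 105 108 109]
380 [111 108 107 108 110 164 230 106 202 230 231 232 231 232] [236 236 237 237 236 238 130 105 109 109]
[107 107 108 109 106 155 219 237 237 238 237] [233 232 233 232 233 233 150 100 176 227 167 105 109 109 109]
```

```bash
cat >> pose.py <<'E'
def carrier(a,m,S=None,z=.096,box=(190,125,330,200)):
    g=a.astype(int).max(2); w=np.zeros(g.shape,np.uint8); x0,y0,x1,y1=box
    w[y0:y1,x0:x1]=(g[y0:y1,x0:x1]<75)
    c=max(cv2.findContours(w,cv2.RETR_EXTERNAL,cv2.CHAIN_APPROX_NONE)[0],key=cv2.contourArea).reshape(-1,2)
    P=np.array([onz(m,u,v,z)[:2] for u,v in c],np.float32)
    return c,P,cv2.minAreaRect(P)
E
python3 - <<'E'
from pose import *
f=np.load('top.npz');a=f['a'];m=cams.camera_model('top')
F,L,g=shelf(a,m)
lip=fit([onz(m,u,135+edge(g[135:138,u],170,True,0),.09)[:2] for u in range(215,395)])
print('lip',lip,'dist',F[3-1:]); y=np.array([F[0],F[1]])*.5+lip[:2]*.5*np.sign(lip[1]); y/=np.linalg.norm(y); x=np.array([y[1],-y[0]])
print('yaw',np.arctan2(x[1],x[0]),'front-lip',(lip[2:]-F[2:])@x,'right end',[ (onz(m,u,165,.09)[:2])@y for u in(412.5,)],'left',L[2:]@y)
c,P,R=carrier(a,m)
# refine with cv2 lines: split contour in carrier frame
print(R, cv2.boundingRect(c))
C=(lip[2:]-F[2:])@x
q=(P-lip[2:])@np.c_[x,y]; e=L[2:]@y-lip[2:]@y
q[:,1]-=e; b=cv2.boxPoints(cv2.minAreaRect(q.astype(np.float32)));print('corners: (x from lip, y from end)',b)
np.savez('S.npz',x=x,y=y,lip=lip,end=lip[2:]+e*y); print(lip[2:]+e*y)
E
```

```text
lip [ 0.03291413  0.9994582   0.6423292  -0.13127011] dist [ 0.47726542 -0.05195795]
yaw -0.03150459 front-lip 0.16748017 right end [np.float64(-0.3557635717022025)] left 0.20483409
((0.5537365078926086, 0.004638396203517914), (0.09798452258110046, 0.14043842256069183), 6.4967265129089355) (247, 148, 55, 42)
corners: (x from lip, y from end) [[-0.15144752 -0.12034615]
 [-0.13116997 -0.25931296]
 [-0.0342122  -0.2451652 ]
 [-0.05448975 -0.1061984 ]]
[0.65227693 0.18437928]
```

```bash
cat >> h.py <<'E'
try:
    _s=np.load('S.npz'); SX,SY,E=_s['x'],_s['y'],_s['end']; YAW=float(np.arctan2(SX[1],SX[0]))
except Exception: pass
def W(x,y,z): p=E+x*SX+y*SY; return [float(p[0]),float(p[1]),float(z)]
def st(t=''):
    o=r.observe(); q=np.array(o['tool_pos'][:2])-E; f=np.array(o['contact_force'])
    print(t,'t%.2f'%o['clock'],'xy',np.round([q@SX,q@SY],4),'z%.4f'%o['tool_pos'][2],'F',np.round([f[:2]@SX,f[:2]@SY,f[2]],1)); return np.array([f[:2]@SX,f[:2]@SY,f[2]])
E
python3 - <<'E'
from h import *
rot=[np.pi,0,YAW]
print(r.ik(W(-.09,-.36,.2),rot), r.ik(W(-.17,-.185,.08),rot), r.ik(W(-.05,-.29,.095),[np.pi,0,YAW+np.pi/2]),r.ik(W(-.05,-.29,.095),[np.pi,0,YAW-np.pi/2]))
r.move_pose(W(-.085,-.36,.16),rot); st('above')
r.move_l(W(-.085,-.36,.085),vel=.1); f0=st('low')
for z in np.arange(.0835,.071,-.0015):
    r.move_l(W(-.085,-.36,z),vel=.05); f=st()
    if f[2]-f0[2]>3: break
E
```

```text
[-3.62508196e-01  2.58944051e-02  1.35366075e+00 -4.44089210e-16
  1.76203750e+00  1.23979272e+00] [-6.12786443e-02 -2.23657279e-01  1.79968353e+00 -4.44089210e-16
  1.56556640e+00  1.54102227e+00] [-0.22989527  0.11260181  1.4489634   0.          1.58002744 -0.19839068] None
above t1.82 xy [-0.0851 -0.3608] z0.1602 F [ 0.6 -0.4  0.5]
low t2.72 xy [-0.0846 -0.3602] z0.0859 F [0.2 0.1 0.2]
 t2.97 xy [-0.0847 -0.3601] z0.0841 F [0.  0.4 0.2]
 t3.22 xy [-0.0851 -0.36  ] z0.0819 F [ 0.5 -0.3 -0.2]
 t3.47 xy [-0.0851 -0.36  ] z0.0803 F [ 0.   0.1 -0.3]
 t3.72 xy [-0.0851 -0.36  ] z0.0788 F [-0.6 -0.8  0.3]
 t3.97 xy [-0.0851 -0.36  ] z0.0773 F [-0.  -0.6 -0.2]
 t4.22 xy [-0.0848 -0.3601] z0.0769 F [-1.3  0.3  5.4]
```

```bash
python3 - <<'E'
from h import *
Y=-.187
r.move_l(W(-.085,-.36,.12),vel=.2)
r.move_l(W(-.187,Y,.12),vel=.2)
r.move_l(W(-.187,Y,.0792),vel=.15); st('down')
r.move_l(W(-.150,Y,.0792),vel=.05); st()
r.move_l(W(-.120,Y,.0792),vel=.05); f=st()
x=-.120
while x<-.098 and f[0]>-9:
    x+=.002; r.move_l(W(x,Y,.0792),vel=.04); f=st()
a,_=cams.grab_frame('top'); np.savez('top2.npz',a=a); save('top2',cv2.resize(a[110:210,190:330],None,fx=5,fy=5,interpolation=cv2.INTER_CUBIC))
E
```

```text
down t6.16 xy [-0.1872 -0.1875] z0.0788 F [-0.   0.   0.4]
 t7.05 xy [-0.1499 -0.1871] z0.0791 F [-0.1  0.6 -0.3]
 t7.80 xy [-0.1198 -0.187 ] z0.0792 F [0.  0.7 0.4]
 t8.05 xy [-0.1179 -0.187 ] z0.0792 F [ 0.8  0.5 -0.1]
 t8.30 xy [-0.1159 -0.187 ] z0.0792 F [-0.8 -0.8 -0.4]
 t8.55 xy [-0.1138 -0.187 ] z0.0792 F [0.  0.6 0.5]
 t8.80 xy [-0.1118 -0.187 ] z0.0792 F [-1.   0.2  0.2]
 t9.05 xy [-0.1101 -0.187 ] z0.0792 F [-2.2  0.6  1.7]
 t9.30 xy [-0.1098 -0.1871] z0.0791 F [-11.1  -0.2   5.5]
```

View pics/top2.png

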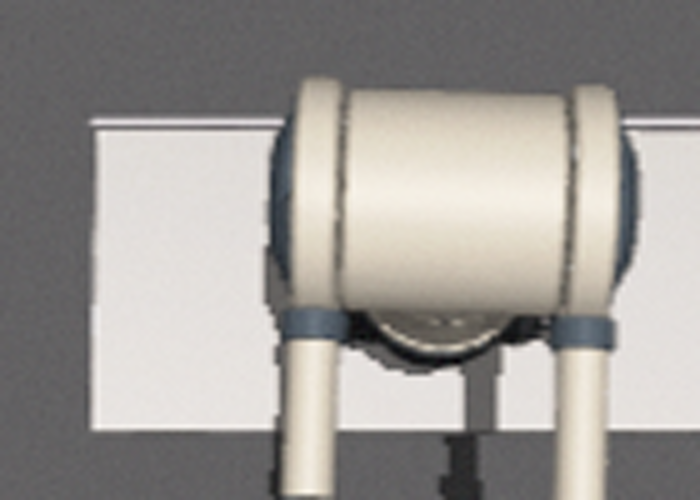

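The arm covers the carrier in this view. The force rose to 11 N at exactly the seated depth (−0.110). I'll back off, shut the fingers, turn for the next push and look.

```bash
python3 - <<'E'
from h import *
from pose import carrier
r.move_l(W(-.125,-.187,.0792),vel=.1)
r.move_l(W(-.125,-.187,.14),vel=.25)
effector.grasp(20); st('shut')
r.move_pose(W(-.05,-.36,.14),[np.pi,0,YAW+np.pi/2]); st('side')
m=cams.camera_model('top'); a,_=cams.grab_frame('top'); np.savez('top3.npz',a=a)
c,P,R=carrier(a,m); q=((P-E)@np.c_[SX,SY]).astype(np.float32); print(cv2.boxPoints(cv2.minAreaRect(q)))
save('top3',cv2.resize(a[110:210,190:330],None,fx=5,fy=5,interpolation=cv2.INTER_CUBIC))
E
```

```text
shut t10.82 xy [-0.125 -0.187] z0.1400 F [-0.7 -0.  -0.1]
side t12.45 xy [-0.05   -0.3597] z0.1400 F [-0.8 -0.5  0. ]
[[-0.10014101 -0.11895141]
 [-0.09996986 -0.26722455]
 [-0.00260048 -0.26711214]
 [-0.00277163 -0.118839  ]]
```

View pics/top3.png

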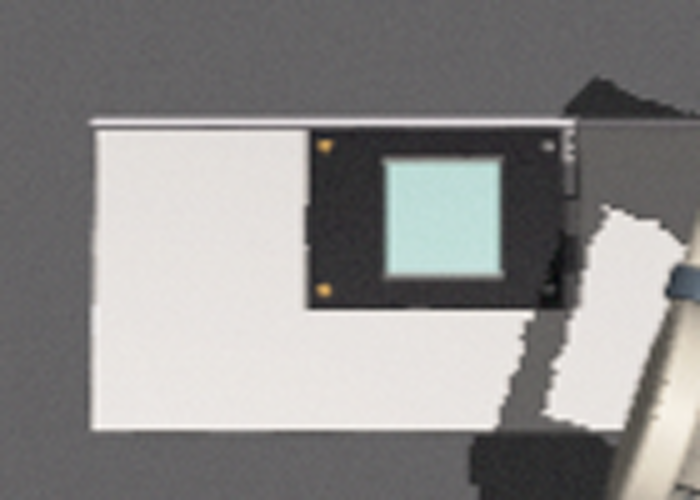

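The picture shows the carrier seated square: its rear edge runs along the lip (row 128) and its free edge is at column 307. Now I'll push the hinge end toward the open end, stopping about 8 mm short to check.

```bash
python3 - <<'E'
from h import *
from pose import carrier
r.move_l(W(-.05,-.30,.14),vel=.25)
r.move_l(W(-.05,-.30,.098),vel=.15); st()
r.move_l(W(-.05,-.30,.0925),vel=.03); f=st('down')
if f[2]<4:
    for y in(-.27,-.2,-.128): r.move_l(W(-.05,y,.0925),vel=.05); st()
m=cams.camera_model('top'); a,_=cams.grab_frame('top'); np.savez('top4.npz',a=a)
save('top4',cv2.resize(a[110:210,170:310],None,fx=5,fy=5,interpolation=cv2.INTER_CUBIC))
E
```

```text
t13.32 xy [-0.0505 -0.3006] z0.0975 F [0.3 0.4 1. ]
down t13.66 xy [-0.0498 -0.3001] z0.0930 F [-0.6 -0.1 -0.8]
 t14.41 xy [-0.05   -0.2698] z0.0925 F [ 0.8 -0.8 -0. ]
 t15.96 xy [-0.0499 -0.2   ] z0.0926 F [-0.2  0.2 -0.5]
 t17.55 xy [-0.05  -0.128] z0.0925 F [ 0.3 -1.3  1.2]
```

View pics/top4.png

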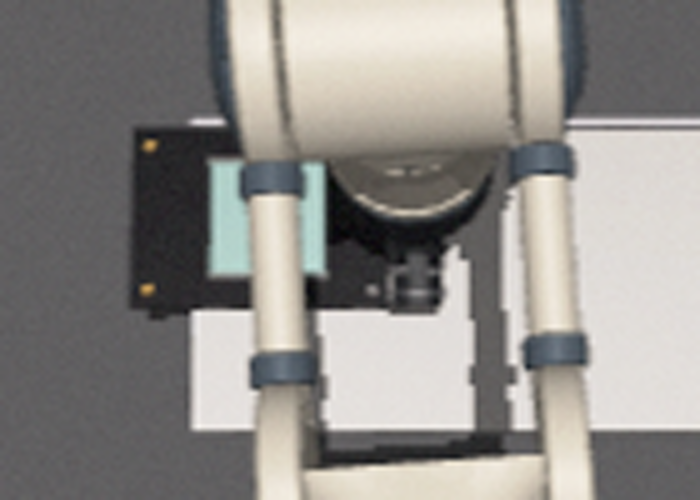

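The carrier still lies along the lip (rear edge at row 128), with its free edge at about column 132, past the shelf end at column 191. I'll measure the overhang.

```bash
cat > over.py <<'E'
from h import *
from pose import edge,fit
def over(a,lo=185,hi=225):
    m=cams.camera_model('top'); g=a.astype(float).mean(2)
    q=np.array([(onz(m,e,v,.096)[:2]-E)@np.c_[SX,SY] for v in range(139,168) if (e:=edge(g[v,lo:hi],72,False,lo)) is not None])
    l=fit(q); return np.median(q[:,1]), np.degrees(np.arctan2(l[1],l[0])), q[[0,-1]]
E
python3 - <<'E'
from over import *
print(over(np.load('top4.npz')['a'],188)); print(over(np.load('top3.npz')['a'],240,265))
E
```

```text
(np.float64(0.032864118352558265), np.float32(-0.18962824), array([[-0.01147622,  0.03241658],
       [-0.08935357,  0.03309657]]))
(np.float64(-0.12077098753452822), np.float32(0.13989048), array([[-0.01118257, -0.12067877],
       [-0.08909645, -0.1209666 ]]))
```

```bash
python3 - <<'E'
from over import *
r.move_l(W(-.05,-.1208,.0925),vel=.03); st()
r.move_l(W(-.05,-.15,.0925),vel=.1)
r.move_l(W(-.05,-.16,.14),vel=.2)
r.move_l(W(-.06,-.33,.2),vel=.25); st()
a,_=cams.grab_frame('top'); print(over(a,183,215))
m=cams.camera_model('top'); g=a.astype(float).mean(2)
for lo,hi in((212,240),): # front edge of the carrier (rises dark->white), shelf frame
    q=np.array([(onz(m,u,edge(g[158:180,u],140,True,158),.096)[:2]-E)@np.c_[SX,SY] for u in range(lo,hi)]); l=fit(q); print('front',q[[0,-1]],np.degrees(np.arctan2(l[0],l[1])))
b,_=cams.grab_frame('scene')
T=cv2.resize(a[110:210,170:430],None,fx=3,fy=3,interpolation=cv2.INTER_CUBIC); B=cv2.resize(b[150:250,130:390],None,fx=3,fy=3,interpolation=cv2.INTER_CUBIC)
save('fin',np.vstack([T,B])[:600])
E
```

```text
t17.99 xy [-0.05   -0.1203] z0.0925 F [-0.  -0.2 -0.1]
 t19.70 xy [-0.0602 -0.3289] z0.1987 F [ 0.3 -0.   0.1]
(np.float64(0.04048688406779567), np.float32(-0.3134245), array([[-0.01149663,  0.04053681],
       [-0.08936839,  0.04075071]]))
front [[-0.1014184  -0.0127445 ]
 [-0.10161694 -0.08640561]] 179.8908
```

View pics/fin.png

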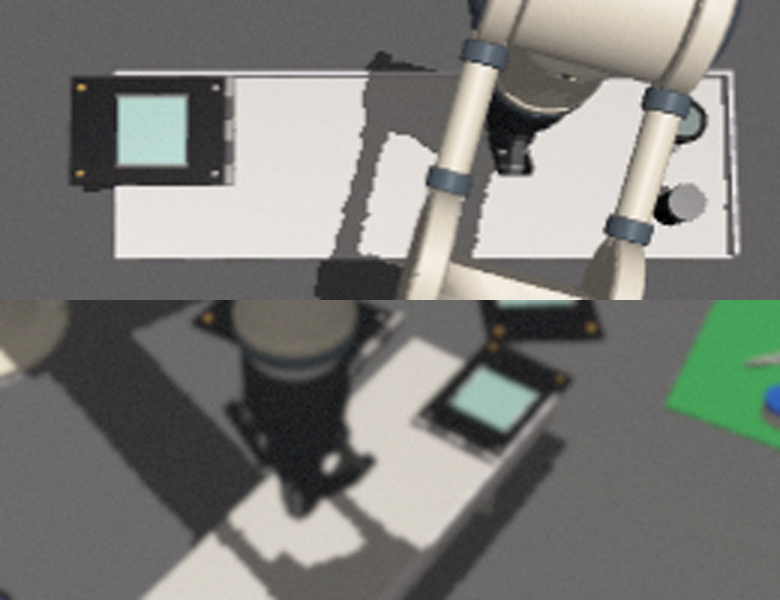

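The carrier lies flat, flush and square (0.1°) along the lip. Its free edge is 40.5 mm past the left end (composite picture column 70, shelf end at column 115), and the canister and loupe are still standing where they were.

```bash
python3 -c "
from h import *
print(r.sign_off())"
```

```text
the job is handed in; nothing more can be done
None
```

The job is handed in: the carrier lies flat and square against the rear lip, with its free edge measured about 40 mm past the open left end, after about 20 s of the 48 s allowed.

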